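# Index the jeweller's turntable one hole

### The job

Index the turntable on the goldsmith's bench by one hole: press its black plunger down lightly with a fingertip, without gripping it, and with the plunger in bring the table round counter-clockwise (seen from above) to the very next hole, not past it. Then let go, so that the plunger springs fully back up and its pin locks the table there. Leave the brass bangle lying on the table and everything else on the bench where it stands.

Things in the scene. Friction and masses are not known exactly. Their poses are not given: they have to be found in the camera images.
- index_table (a joint): turntable angle about its vertical axis, rad: 0 at the start, positive counter-clockwise seen from above; the 8 holes are 45 degrees apart, so the next is at +0.785. Aluminium disc 124 mm across, top at z 0.063, with a lug reaching out over the fixed hole plate. A drag of 0.06 N m (0.6 N at the plunger) keeps it where it is left; locked while the pin is in a hole
- plunger (a joint): how far the plunger is pressed down, m: 0 up (sprung out), 0.020 at the hard bottom stop. The push needed grows from 3 N to 7 N. Its pin is out of the hole from 0.0105 on; 0.012 to 0.018 is a good depth for turning. Between holes the plate keeps it down by itself, also when let go
- pin_tip (a point): tip of the round-nosed pin, 10 mm thick, that hangs on the plunger's stem and points up into one of the plate's 11 mm holes from below, 78 mm from the axis and straight inward of the plunger (hidden under the lug); z 0.0515 when up. Let go within about 4 mm of a hole's centre, it centres itself and springs up
- cap_top (a point): centre of the plunger's flat round black cap, 36 mm across and 9 mm high, on its top face: z 0.092 when up, sinking with the plunger. It rides on the table's lug, 100 mm from the table's axis, and goes round with the table. A finger pressing on it can drag the table round by friction
- table_axis (a point): point on the turntable's vertical axis, at its top face, z 0.063. A steel hub 56 mm across and 14 mm high stands on it
- index_base: the fixed fixture: grey round base 200 mm across, bolted down, and the steel hole plate (176 mm across, top at z 0.049). Origin: centre of the underside, on the table's axis. At the start the lug and the plunger lie on its -x side
- bangle: loose brass ring, 68 mm outside, 60 mm inside, 16 mm high, lying round the hub on the turntable. Origin: centre of its underside, z 0.063; it goes round with the table
- wax_box: small green open box, 45 x 34 x 28 mm, stands close beside the fixture; loose; origin: centre of its underside
- doming_block: small steel stub, 32 mm across, 36 mm high, stands close beside the fixture; loose; origin: centre of its underside
- mug: white mug, 80 mm across, 95 mm high, handle to its +y; loose; origin: centre of its underside
- stone_box: grey open box, 70 x 60 x 45 mm; loose; origin: centre of its underside
- dark_box: dark wooden open box, 75 x 55 x 45 mm; loose; origin: centre of its underside
- mandrel: aluminium ring mandrel lying on two wooden rests, 264 mm long along its x, 32 mm high; loose; origin: centre of its underside
- flux_jar: amber jar with black lid, 52 mm across, 60 mm high; loose; origin: centre of its underside

How it is judged:
By the outcome, as a careful person would: the job done as asked, in the order asked, and still so for the second after the job is handed in, with the robot touching nothing.
It also fails if it takes over 40 s, if anything falls off the work surface, if the arm or the gripper's body presses on something with over 40 N, if the wrist force passes 120 N, or if a joint passes its speed limit or range.

### The arm

A 6-joint arm with a two-finger parallel gripper is mounted at the origin on the work surface. World frame = base frame: x ahead of the robot, y to its left, z up, the work surface at z = 0. Lengths are in m, angles in rad, forces in N, time in s.
With the tool pointing down it reaches from about 0.25 to 0.775 m from the base axis. Payload 4 kg.
Tool frame: the origin (TCP) lies midway between the tips of the shut fingers; the grasp point (between the pads) lies 19 mm behind it; z points along the fingers, x is the direction in which the jaws open and shut, and the axes are right-handed (so a half turn about z gives the same grasp; the last joint's range is limited). The gripper opens to 85 mm and grips with 20 to 120 N. Pads are 22 mm wide; open, the fingers measure 114 mm over their backs; the gripper's body (76 mm by 85 mm) begins 54 mm behind the grasp point. The pads swing forward as they close: fully open they stand 13 mm farther back than shut.
Start: joints at [-1.274, 0.087, 1.371, -0, 1.684, -0.103], TCP at [0.214, -0.507, 0.231] pointing down, gripper open.
Joint ranges: [-3.1, 3.1], [-0.76, 2.03], [0.27, 2.55], [-1.08, 4.22], [0.17, 2.65], [-2.57, 2.57]. Speed limits (rad/s): [2.79, 2.79, 3.14, 3.14, 3.14, 3.14].

### API

Orientations are given as [roll, pitch, yaw] about the fixed x, y, z axes, in that order (R = Rz(yaw) Ry(pitch) Rx(roll)).
In Python, from cell import ctrl, grab_frame, camera_info gives the robot as it stands. The module is installed in compiled form; this text tells all that it offers.
- The arm moves only by the tool step_arm, never from a script. Its arguments are lists of equal length, an entry for each row: "gripper": the opening in per cent of the stroke, from 0 (shut) to 100 (fully open); "xyz": the shift along the tool's x, y, z in mm, a list of three; "twist": the turn, a rotation vector about the tool's x, y, z in rad, a list of three. In form: {"gripper": [gripper, ...], "xyz": [[tx, ty, tz], ...], "twist": [[rx, ry, rz], ...]}. A call has 1 to 5 rows; each row is the pose to reach, as a shift and turn from the pose measured when the call began, along the tool's axes at that moment; what a row does not reach only later rows make up. A row lasts 1/10 s, in which the tool goes at most 50 mm and 8.59 degrees, less where a joint would pass 70% of its speed; a pose out of reach is approached as far as the arm can. A call with a gripper value outside its range is refused whole. The fingers move at their own pace and stop on an object; "force" is the grip in N (left out, the last holds). Time passes only in rows, so rows that repeat a pose let the fingers close. It gives the time, the measured TCP pose, the force and the opening at its end, in the units of the state.
- ctrl.get_obs(): the state, without advancing time (a new reading comes with each control period).
- grab_frame(name): name is "scene" or "side" or "wrist"; returns the picture (384x512x3 uint8, red, green, blue); there is no depth.
- camera_info(name): a dict with "camera_matrix" (3x3 intrinsics, pixels), "distortion" ([k1, k2, p1, p2, k3] as OpenCV has them; the pictures are not rectified), "world_from_camera" (4x4, takes a point from camera to world coordinates); the wrist camera has in their place "T_tool_cam" (4x4, takes a point from camera to tool coordinates, whose origin is the TCP and whose axes are the tool frame's). Camera axes: x right, y up, looking along -z (the intrinsics and any distortion apply to the point x, -y, -z); pixel columns grow to the right and rows downward; lengths in m; the calibration is good to about 2 mm. A picture is of the moment at which its call begins: read the wrist's pose just before it. camera_info takes no time and is no camera call.
- ctrl.close_job(): hands the job in, once; it reports no verdict.
The state is a dict: "time_s": time; "q": joint angles; "dq": joint speeds; "joint_efforts": joint torques, N m; "ee_pos": TCP position; "orientation": TCP orientation; "ft_force": force on the tool from outside, world axes, zero at the start; "ft_torque": the same for the moment, N m; "opening": finger opening in m.
Only numpy, scipy, OpenCV 4.12 (cv2) and the standard library are available. Lean on these libraries where they do the work, as an engineer would, in place of code of your own. Each camera call takes 0.05 s, during which the arm holds its last target.

## Working session

There is one attempt and no reset: what is moved stays moved. The work goes in short steps, Python scripts to look and compute and a tool call to move; the robot and the scene stay as the last step left them, time stands still between calls to the robot, and variables do not carry over. Pictures are saved under pics/ and viewed, and the job is handed in when it is done.

Besides the shell and the picture viewer there is one more tool, called after "Call:" by a JSON object that holds its "api" and its "payload". step_arm: Moves the arm, as the interface text tells. Its arguments: {"type":"object","properties":{"gripper":{"type":"array","items":{"type":"number"}},"xyz":{"type":"array","items":{"type":"array","items":{"type":"number"}}},"twist":{"type":"array","items":{"type":"array","items":{"type":"number"}}},"force":{"type":"number"}},"required":["gripper","xyz","twist"]}

```bash
mkdir -p pics; python3 - <<'E'
from cell import ctrl, grab_frame, camera_info
import cv2, numpy as np
o=ctrl.get_obs()
for k,v in o.items(): print(k,np.round(v,4))
for n in ["scene","side","wrist"]:
    cv2.imwrite(f"pics/{n}0.png",grab_frame(n)[:,:,::-1]); 
    c=camera_info(n); print(n,{k:np.round(v,4).tolist() for k,v in c.items()})
E
```

```text
time_s 0.0
q [-1.2741  0.088   1.3723  0.      1.6836 -0.1031]
dq [ 0.0011  0.0013 -0.0007  0.0013  0.0005 -0.0015]
joint_efforts [ 1.50000e-03 -3.51857e+01 -3.13271e+01  0.00000e+00  1.07000e-02
  0.00000e+00]
ee_pos [ 0.2139 -0.5061  0.2301]
orientation [-3.1413e+00  2.3000e-03 -1.1710e+00]
ft_force [ 0.1864  0.415  -0.8756]
ft_torque [ 0.0001 -0.0763 -0.0027]
opening 0.085
scene {'camera_matrix': [[380.1285, 0.0, 246.3872], [0.0, 380.1285, 188.2274], [0.0, 0.0, 1.0]], 'distortion': [0.0151, 0.0, 0.0, 0.0, 0.0], 'world_from_camera': [[0.7718, -0.4694, 0.4289, 0.9508], [0.6358, 0.5697, -0.5207, -0.5616], [0.0001, 0.6746, 0.7382, 0.844], [0.0, 0.0, 0.0, 1.0]]}
side {'camera_matrix': [[382.102, 0.0, 257.3527], [0.0, 382.102, 197.4674], [0.0, 0.0, 1.0]], 'distortion': [-0.0419, 0.0, 0.0, 0.0, 0.0], 'world_from_camera': [[-0.8746, 0.3105, -0.3724, 0.1177], [-0.4848, -0.5743, 0.6596, 0.6825], [-0.0091, 0.7575, 0.6528, 0.7528], [0.0, 0.0, 0.0, 1.0]]}
wrist {'camera_matrix': [[292.8656, 0.0, 255.0504], [0.0, 292.8656, 193.2234], [0.0, 0.0, 1.0]], 'distortion': [-0.0524, 0.0, 0.0, 0.0, 0.0], 'T_tool_cam': [[1.0, -0.0006, -0.0001, -0.0002], [-0.0006, -0.9447, -0.3279, -0.0859], [0.0001, 0.3279, -0.9447, -0.1422], [0.0, 0.0, 0.0, 1.0]]}
```

View pics/scene0.png

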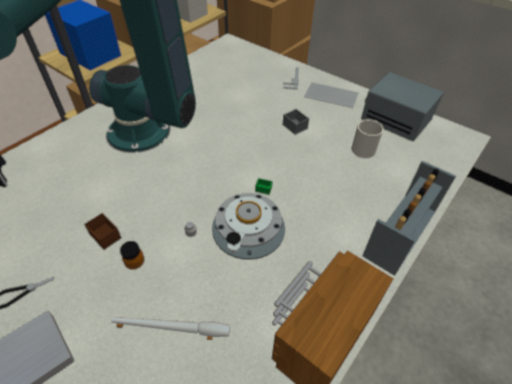

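View pics/side0.png

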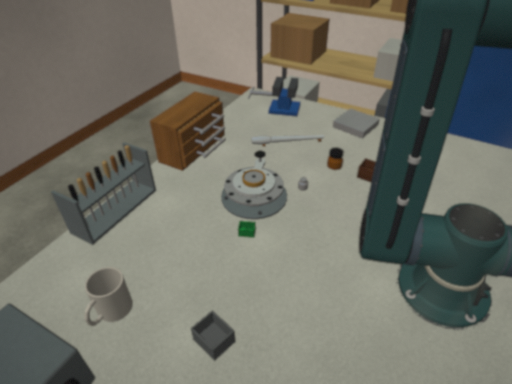

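View pics/wrist0.png

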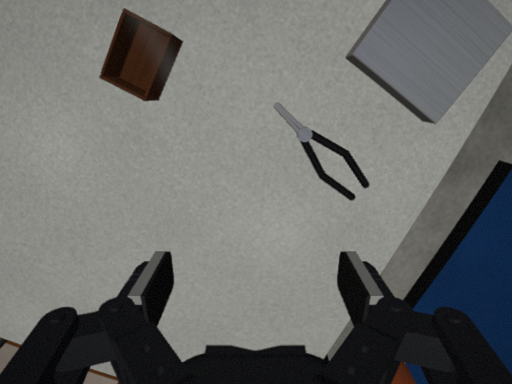

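The scene view shows the fixture at about (249,225), with the black cap at (234,240). The side view shows the cap at (260,155) and the base at (254,195). The wax box is at scene (264,186) and the steel stub at (190,228).

```bash
cat > h.py <<'E'
import cv2, numpy as np
from cell import ctrl, grab_frame, camera_info
from scipy.spatial.transform import Rotation as R
def ray(n,uv,pose=None):
    c=camera_info(n)
    p=cv2.undistortPoints(np.array([[uv]],float),np.array(c['camera_matrix']),np.array(c['distortion']))[0,0]
    d=np.array([p[0],-p[1],-1.])
    if n=='wrist':
        T=np.eye(4); T[:3,:3]=R.from_euler('xyz',pose[1]).as_matrix(); T[:3,3]=pose[0]
        T=T@np.array(c['T_tool_cam'])
    else: T=np.array(c['world_from_camera'])
    return T[:3,3],T[:3,:3]@d
def onz(n,uv,z,pose=None):
    o,d=ray(n,uv,pose); return o+d*(z-o[2])/d[2]
def blobs(m,mn=15):
    k,l,s,c=cv2.connectedComponentsWithStats(m.astype(np.uint8))
    return [(c[i].round(1),s[i].tolist()) for i in range(1,k) if s[i,4]>=mn]
E
python3 - <<'E'
from h import *
for n,(x0,y0,x1,y1) in {'scene':(200,170,300,270),'side':(215,140,315,245)}.items():
    im=cv2.imread(f'pics/{n}0.png'); sub=im[y0:y1,x0:x1]
    cv2.imwrite(f'pics/{n}0z.png',cv2.resize(sub,None,fx=5,fy=5,interpolation=cv2.INTER_CUBIC))
    m=np.zeros(im.shape[:2],bool); m[y0:y1,x0:x1]=sub.max(2)<45
    for c,s in blobs(m): print(n,'dark',c,s,onz(n,c,.09).round(4))
    h=cv2.cvtColor(im,cv2.COLOR_BGR2HSV); mm=np.zeros_like(m); hs=h[y0:y1,x0:x1]
    mm[y0:y1,x0:x1]=(hs[...,0]>8)&(hs[...,0]<28)&(hs[...,1]>90)
    for c,s in blobs(mm): print(n,'brass',c,s,onz(n,c,.075).round(4))
    mm[y0:y1,x0:x1]=(hs[...,0]>45)&(hs[...,0]<75)&(hs[...,1]>120)
    for c,s in blobs(mm): print(n,'green',c,s,onz(n,c,.02).round(4))
E
```

```text
scene dark [232.9 237.8] [227, 233, 13, 11, 107] [ 0.5902 -0.1747  0.09  ]
scene brass [247.8 213.9] [236, 201, 25, 23, 147] [ 0.5639 -0.0861  0.075 ]
scene green [263.2 185.9] [256, 179, 16, 14, 169] [0.5045 0.0584 0.02  ]
side dark [259.9 153.9] [256, 152, 8, 5, 30] [ 0.5881 -0.1697  0.09  ]
side brass [253.5 182.3] [243, 172, 22, 15, 91] [ 0.5461 -0.055   0.075 ]
side green [246.2 228.7] [239, 222, 16, 14, 191] [0.4998 0.0686 0.02  ]
```

```bash
python3 -c "
import cv2,numpy as np
a=cv2.imread('pics/scene0z.png');cv2.imwrite('pics/s2.png',a)"
```

```text
(no output)
```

View pics/scene0z.png

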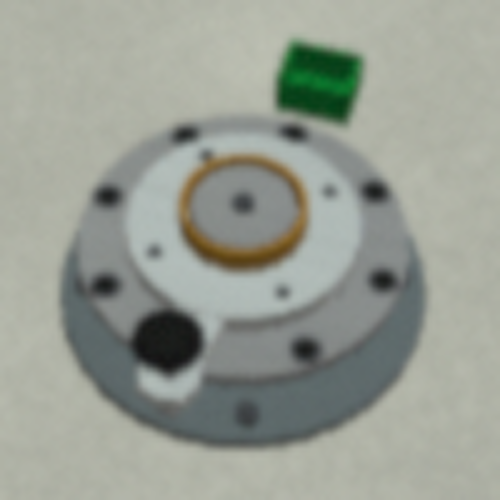

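View pics/side0z.png

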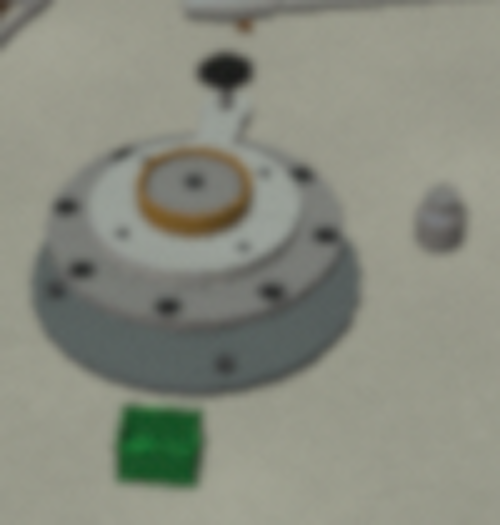

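```bash
python3 - <<'E'
from h import *
def tri(a,b):
    o1,d1=ray('scene',a);o2,d2=ray('side',b)
    A=np.stack([d1,-d2],1);s=np.linalg.lstsq(A,o2-o1,rcond=None)[0]
    p,q=o1+d1*s[0],o2+d2*s[1];print(((p+q)/2).round(4),np.linalg.norm(p-q).round(4))
tri((248.6,210.6),(253.8,176.2)); tri((233.6,237.4),(259.8,154))
for n,a,c in (('scene',(248.6,210.6),(233.6,237.4)),('side',(253.8,176.2),(259.8,154))): 
    print(onz(n,a,.077).round(4),onz(n,c,.092).round(4))
E
```

```text
[ 0.5588 -0.0778  0.0767] 0.0015
[ 0.5897 -0.1717  0.0879] 0.0003
[ 0.5596 -0.0776  0.077 ] [ 0.5917 -0.1738  0.092 ]
[ 0.558 -0.078  0.077] [ 0.5866 -0.1666  0.092 ]
```

```bash
cat >> h.py <<'E'
def shift(t):
    o=ctrl.get_obs(); M=R.from_euler('xyz',o['orientation'])
    return (M.inv().apply(np.array(t)-o['ee_pos'])*1000).round(1)
E
python3 -c "
from h import *
print(shift((.575,-.125,.23)), shift((.575,-.125,.2)))"
```

```text
[-210.7 -481.     0.8] [-210.6 -480.9   30.8]
```

Call:
{"api": "step_arm", "payload": {"gripper": [0, 0, 0, 0, 0], "xyz": [[-20, -45, 0], [-40, -90, 0], [-60, -135, 0], [-80, -180, 0], [-100, -225, 0]], "twist": [[0, 0, 0], [0, 0, 0], [0, 0, 0], [0, 0, 0], [0, 0, 0]], "force": 30}}

```text
time_s: 0.65
ee_pos: [0.3832, -0.3249, 0.2303]
orientation: [-3.141, 0.002, -1.171]
ft_force: [0.5, -1.2, -0.4]
opening: 0.0124
```

Call:
{"api": "step_arm", "payload": {"gripper": [0, 0, 0, 0, 0], "xyz": [[-20, -45, 0], [-40, -90, 0], [-60, -135, 0], [-80, -180, 5], [-100, -225, 10]], "twist": [[0, 0, 0], [0, 0, 0], [0, 0, 0], [0, 0, 0], [0, 0, 0]]}}

```text
time_s: 1.15
ee_pos: [0.5527, -0.1435, 0.2203]
orientation: [-3.141, 0.002, -1.171]
ft_force: [0.6, -1.3, 0.8]
opening: 0.0001
```

```bash
python3 -c "
from h import *
print(shift((.575,-.125,.2)),ctrl.get_obs()['ee_pos'])"
```

```text
[ -8.3 -27.8  20.4] [ 0.55265355 -0.14349503  0.2203413 ]
```

Call:
{"api": "step_arm", "payload": {"gripper": [0, 0, 0], "xyz": [[-8, -28, 0], [-8, -28, 0], [-8, -28, 0]], "twist": [[0, 0, 0], [0, 0, 0], [0, 0, 0]]}}

```text
time_s: 1.45
ee_pos: [0.5752, -0.1248, 0.2196]
orientation: [3.14, 0.002, -1.17]
ft_force: [-0.4, -1.0, 0.6]
opening: 0.0004
```

```bash
python3 - <<'E'
from h import *
o=ctrl.get_obs(); print(o['ee_pos'],o['orientation'],o['ft_force'])
im=grab_frame('wrist')[:,:,::-1]; cv2.imwrite('pics/w1.png',im)
E
```

```text
[ 0.57521988 -0.1248435   0.2195716 ] [ 3.14006473e+00  2.20523690e-03 -1.16992765e+00] [-0.37964944 -0.95909689  0.56831679]
```

View pics/w1.png

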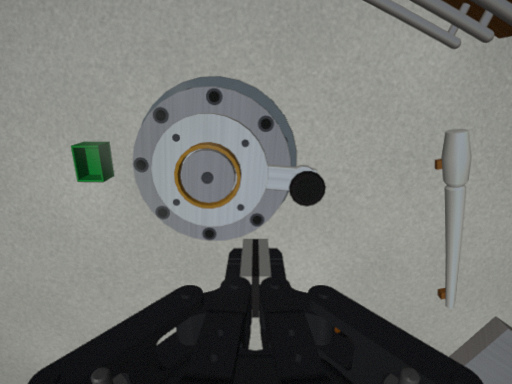

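The wrist view shows the hub centre at (207,178) and the cap at (307,187). The green box lies well away at (92,162), and the shut fingers' tips are at about (256,240).

```bash
python3 - <<'E'
from h import *
o=ctrl.get_obs(); P=(o['ee_pos'],o['orientation'])
im=cv2.imread('pics/w1.png'); m=np.zeros(im.shape[:2],bool); m[160:215,280:335]=im[160:215,280:335].max(2)<50
b=blobs(m);print(b)
h=cv2.cvtColor(im,cv2.COLOR_BGR2HSV); mm=np.zeros_like(m); mm[130:215,165:250]=((h[...,0]>8)&(h[...,0]<28)&(h[...,1]>90))[130:215,165:250]
c=cv2.findNonZero(mm.astype(np.uint8)); (cx,cy),r=cv2.minEnclosingCircle(c);print('bangle',cx,cy,r,onz('wrist',(cx,cy),.079,P))
cap=onz('wrist',max(b,key=lambda t:t[1][4])[0],.091,P); hub=onz('wrist',(207,178),.077,P)
d=cap-hub;print(cap,hub,np.hypot(*d[:2]),np.degrees(np.arctan2(d[1],d[0])))
# holes at plate z .049
for uv in [(214,97),(160,115),(141,164),(163,212),(209,234),(257,220),(266,124)]:
    p=onz('wrist',uv,.049,P);e=p-hub;print(uv,p.round(4),np.hypot(*e[:2]).round(4),np.degrees(np.arctan2(e[1],e[0])).round(1))
H=np.array([onz('wrist',uv,.049,P)[:2] for uv in [(214,97),(160,115),(141,164),(163,212),(209,234),(257,220),(266,124)]])
s=np.linalg.lstsq(np.c_[2*H,np.ones(7)],(H**2).sum(1),rcond=None)[0];print('circle',s[:2],np.sqrt(s[2]+s[0]**2+s[1]**2))
E
```

```text
[(array([306.9, 188. ]), [290, 172, 35, 34, 926])]
bangle 207.10345458984375 175.44827270507812 33.50209426879883 [ 0.56173834 -0.07843562  0.079     ]
[ 0.59165819 -0.17297655  0.091     ] [ 0.5585165  -0.07915561  0.077     ] 0.09950246641060209 -70.54453706479387
(214, 97) [ 0.633 -0.055  0.049] 0.0783 18.0
(160, 115) [ 0.5945 -0.009   0.049 ] 0.0789 62.9
(141, 164) [ 0.5358 -0.0049  0.049 ] 0.0776 107.0
(163, 212) [ 0.4903 -0.0444  0.049 ] 0.0765 153.0
(209, 234) [ 0.4846 -0.1036  0.049 ] 0.0779 -161.7
(257, 220) [ 0.5238 -0.1492  0.049 ] 0.0781 -116.4
(266, 124) [ 0.6287 -0.1148  0.049 ] 0.0787 -26.9
circle [ 0.5592722 -0.079428 ] 0.07808717665254856
```

```bash
python3 -c "
from h import *
print(shift((.591,-.1735,.22)),shift((.591,-.1735,.105)))"
```

```text
[50.4  3.8 -0.1] [ 50.6   3.6 114.9]
```

Call:
{"api": "step_arm", "payload": {"gripper": [0, 0, 0, 0, 0], "xyz": [[40, 4, 0], [50.5, 4, 30], [50.5, 4, 70], [50.5, 4, 100], [50.5, 4, 114]], "twist": [[0, 0, 0], [0, 0, 0], [0, 0, 0], [0, 0, 0], [0, 0, 0]]}}

```text
time_s: 2.0
ee_pos: [0.5876, -0.1745, 0.1021]
orientation: [3.136, 0.006, -1.174]
ft_force: [0.6, 0.3, 0.1]
opening: 0.0003
```

Call:
{"api": "step_arm", "payload": {"gripper": [0, 0], "xyz": [[0, 0, 0], [0, 0, 0]], "twist": [[0, 0, 0], [0, 0, 0]]}}

```text
time_s: 2.2
ee_pos: [0.5874, -0.1754, 0.103]
orientation: [3.136, 0.005, -1.175]
ft_force: [-0.1, -0.0, 0.9]
opening: -0.0006
```

```bash
python3 - <<'E'
from h import *
o=ctrl.get_obs(); print(o['ee_pos'],o['orientation'],o['ft_force'],shift((.591,-.1735,.077)))
ims=[grab_frame(n)[:,:,::-1] for n in('wrist','scene','side')]
w=ims[0][150:390,180:500]; 
s=cv2.resize(ims[1][190:270,190:297],(428,320),interpolation=2); d=cv2.resize(ims[2][120:200,207:314],(428,320),interpolation=2)
cv2.imwrite('pics/w2.png',ims[0]); cv2.imwrite('pics/sd2.png',np.vstack([np.hstack([s[:, :400],d[:, :400]])]))
E
```

```text
[ 0.58735902 -0.17535972  0.1030395 ] [ 3.13600592  0.00531117 -1.17539117] [-0.07430202 -0.04020467  0.9269971 ] [-0.2 -4.2 26. ]
```

View pics/sd2.png

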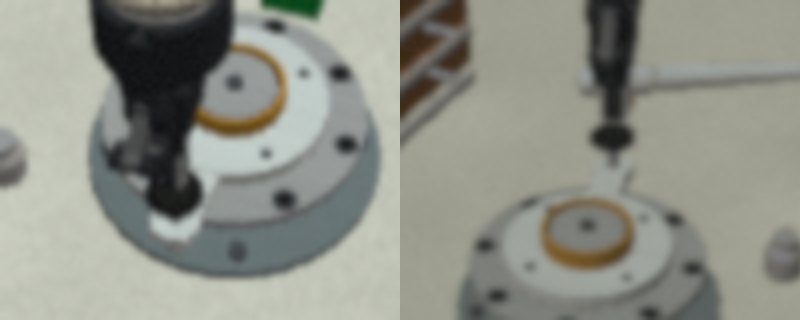

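View pics/w2.png

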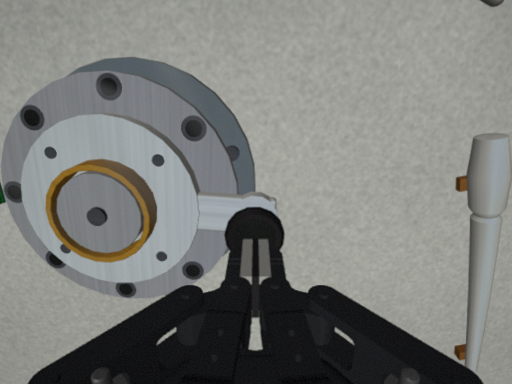

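The wrist view shows the fingertips at (256,240), over the cap (centre about (255,237)). I'll centre the tool by -4 mm in y and then press.

Call:
{"api": "step_arm", "payload": {"gripper": [0, 0, 0, 0], "xyz": [[0, -4, 0], [0, -4, 6], [0, -4, 10], [0, -4, 14]], "twist": [[0, 0, 0], [0, 0, 0], [0, 0, 0], [0, 0, 0]]}}

```text
time_s: 2.75
ee_pos: [0.5925, -0.1734, 0.0905]
orientation: [3.139, 0.003, -1.174]
ft_force: [-1.0, -0.1, 3.1]
opening: 0.0002
```

```bash
python3 -c "
from h import *
print(shift((.591,-.1735,.077)))"
```

```text
[-0.5  1.4 13.5]
```

Call:
{"api": "step_arm", "payload": {"gripper": [0, 0, 0, 0, 0], "xyz": [[0, 0, 4], [0, 0, 8], [0, 0, 11], [0, 0, 13], [0, 0, 13]], "twist": [[0, 0, 0], [0, 0, 0], [0, 0, 0], [0, 0, 0], [0, 0, 0]]}}

```text
time_s: 3.25
ee_pos: [0.5927, -0.1734, 0.0778]
orientation: [3.14, 0.003, -1.174]
ft_force: [-1.3, 1.1, 5.6]
opening: -0.0
```

```bash
cat > arc.py <<'E'
from h import *
import sys
A=np.array([.559,-.079]); o=ctrl.get_obs(); p=o['ee_pos']; d=p[:2]-A
th=np.arctan2(d[1],d[0]); print('p',p,'ang',np.degrees(th),'r',np.hypot(*d),'yaw',np.degrees(o['orientation'][2]),o['ft_force'])
for a in map(float,sys.argv[2:]):
    t=np.radians(a); print(a,shift((*(A+.1*np.array([np.cos(t),np.sin(t)])),float(sys.argv[1]))))
E
python3 arc.py .077 -66 -60 -54 -48 -42 -36 -27
```

```text
p [ 0.59270723 -0.17335698  0.07783922] ang -70.34170124619729 r 0.1001968965801415 yaw -67.2697925340071 [-1.25924773  1.0502087   5.58719889]
-66.0 [-0.1 -7.6  0.8]
-60.0 [ -0.9 -18.    0.8]
-54.0 [ -2.7 -28.3   0.8]
-48.0 [ -5.7 -38.4   0.8]
-42.0 [ -9.6 -48.1   0.8]
-36.0 [-14.6 -57.3   0.8]
-27.0 [-23.7 -70.    0.8]
```

Call:
{"api": "step_arm", "payload": {"gripper": [0, 0, 0, 0, 0], "xyz": [[0, -4, 0.8], [-0.1, -8, 0.8], [-0.3, -12, 0.8], [-0.6, -15, 0.8], [-0.9, -18, 0.8]], "twist": [[0, 0, -0.03], [0, 0, -0.07], [0, 0, -0.11], [0, 0, -0.145], [0, 0, -0.18]]}}

```text
time_s: 3.75
ee_pos: [0.6094, -0.1656, 0.0778]
orientation: [3.141, 0.002, -0.993]
ft_force: [-0.5, 0.1, 6.5]
opening: -0.0001
```

```bash
cat > look.py <<'E'
from h import *
import sys
ims=[grab_frame(n)[:,:,::-1] for n in('wrist','scene','side')]
s=cv2.resize(ims[1][190:270,190:297],(400,300),interpolation=2); d=cv2.resize(ims[2][120:200,207:314],(400,300),interpolation=2)
w=ims[0][84:384,56:456]
cv2.imwrite(f'pics/{sys.argv[1]}.png',np.vstack([np.hstack([s,d]),np.hstack([w,np.zeros_like(w)])]));cv2.imwrite(f'pics/{sys.argv[1]}_w.png',ims[0])
E
python3 arc.py .077 -54 -48 -42 -36 -27; python3 look.py l1
```

```text
p [ 0.60943549 -0.16560784  0.0778147 ] ang -59.785907861627585 r 0.1002230303278178 yaw -56.878302267008486 [-0.54941986  0.08619005  6.48939108]
-54.0 [ -0.2 -10.1   0.8]
-48.0 [ -1.3 -20.5   0.8]
-42.0 [ -3.4 -30.8   0.8]
-36.0 [ -6.7 -40.7   0.8]
-27.0 [-13.4 -54.9   0.8]
```

View pics/l1.png

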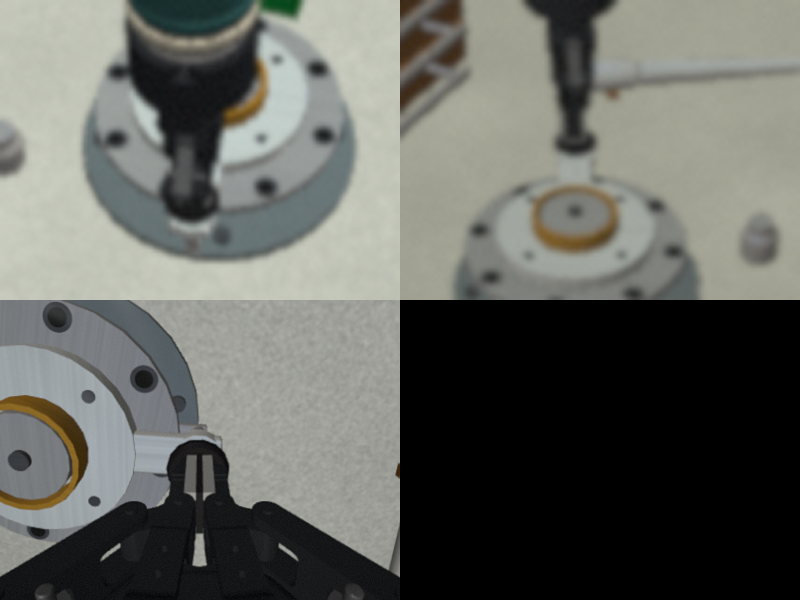

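In the crop, the cap has moved with the finger, and the tips stay centred on it at (198,455). The lug is now clear of the start hole, so I'll continue along the arc.

Call:
{"api": "step_arm", "payload": {"gripper": [0, 0, 0, 0, 0], "xyz": [[0, -5, 0.8], [-0.2, -10, 0.8], [-0.7, -15.5, 0.8], [-1.3, -20.5, 0.8], [-2.3, -26, 0.8]], "twist": [[0, 0, -0.05], [0, 0, -0.1], [0, 0, -0.155], [0, 0, -0.205], [0, 0, -0.26]]}}

```text
time_s: 4.4
ee_pos: [0.6306, -0.1492, 0.0779]
orientation: [-3.141, 0.001, -0.732]
ft_force: [-2.2, -0.1, 5.5]
opening: -0.0002
```

```bash
python3 arc.py .077 -39 -36 -33 -30 -27
```

```text
p [ 0.63058548 -0.14923233  0.07792221] ang -44.453329238114904 r 0.10028490158700813 yaw -41.91482703751285 [-2.1727458  -0.13907451  5.47246471]
-39.0 [-0.3 -9.5  0.9]
-36.0 [ -0.7 -14.7   0.9]
-33.0 [ -1.4 -19.9   0.9]
-30.0 [ -2.3 -25.1   0.9]
-27.0 [ -3.6 -30.2   1. ]
```

Call:
{"api": "step_arm", "payload": {"gripper": [0, 0, 0, 0, 0], "xyz": [[-0.1, -5, 0.9], [-0.3, -10, 0.9], [-0.7, -14.5, 0.9], [-1.3, -19, 0.9], [-1.7, -21.5, 0.9]], "twist": [[0, 0, -0.05], [0, 0, -0.1], [0, 0, -0.14], [0, 0, -0.19], [0, 0, -0.22]]}}

```text
time_s: 4.9
ee_pos: [0.6441, -0.132, 0.0778]
orientation: [-3.14, -0.0, -0.51]
ft_force: [-0.4, 0.3, 5.5]
opening: -0.0005
```

```bash
python3 arc.py .077 -29 -27 -26; python3 look.py l2
```

```text
p [ 0.64411611 -0.13204874  0.07782833] ang -31.93328541581019 r 0.10029417555348091 yaw -29.21456909634464 [-0.40816747  0.26981686  5.51401768]
-29.0 [-0.2 -5.1  0.8]
-27.0 [-0.3 -8.6  0.8]
-26.0 [ -0.3 -10.4   0.8]
```

View pics/l2.png

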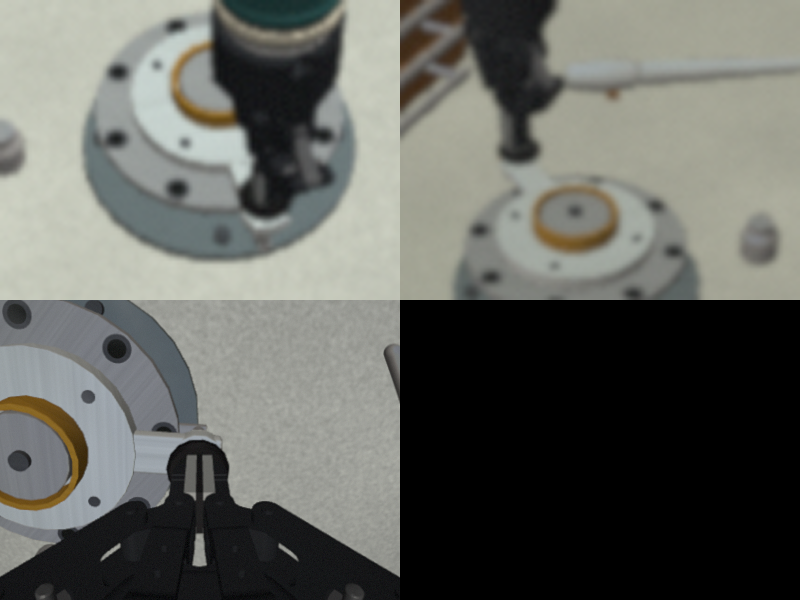

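View pics/l2_w.png

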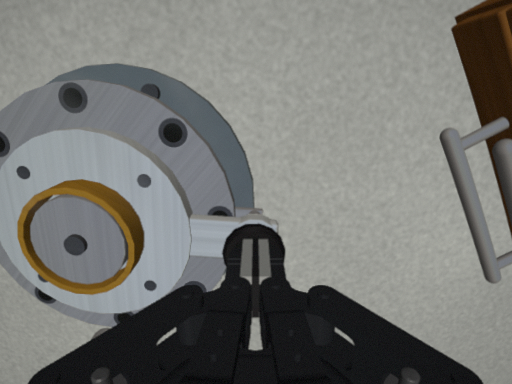

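```bash
cat > ang.py <<'E'
from h import *
def screws(im,P,box,hubuv):
    x0,y0,x1,y1=box; g=cv2.cvtColor(im,cv2.COLOR_BGR2GRAY); A=np.array([.559,-.079]); out=[]
    hub=onz('wrist',hubuv,.077,P)[:2]
    m=np.zeros(g.shape,bool); m[y0:y1,x0:x1]=g[y0:y1,x0:x1]<85
    for c,s in blobs(m,5):
        for z in (.063,.049):
            e=onz('wrist',c,z,P)[:2]-hub; out.append((c,s[4],z,np.hypot(*e).round(4),np.degrees(np.arctan2(*e[::-1])).round(1)))
    print('hub',hub)
    for r in out:
        if (r[2]==.063 and .042<r[3]<.06) or (r[2]==.049 and .070<r[3]<.086): print(*r)
E
python3 - <<'E'
from ang import *
print('start');screws(cv2.imread('pics/w1.png'),((.57522,-.12484,.21957),(3.14006,.0022,-1.16993)),(130,80,290,240),(207,178))
o=ctrl.get_obs()
print('now');screws(cv2.imread('pics/l2_w.png'),(o['ee_pos'],o['orientation']),(0,60,245,330),(75,244))
E
```

```text
start
hub [ 0.55902996 -0.07919758]
[213.7  96.1] 215 0.049 0.0791 18.3
[160.3 114.7] 198 0.049 0.0788 62.7
[265.4 123.4] 206 0.049 0.0785 -26.2
[175.7 137.2] 40 0.063 0.0507 62.4
[244.7 142.8] 36 0.063 0.0506 -25.8
[140.6 164.4] 164 0.049 0.078 107.5
[175.9 201.7] 27 0.063 0.0492 152.2
[240.3 207. ] 24 0.063 0.0494 -115.9
[162.3 212.1] 141 0.049 0.0772 152.8
[256.6 219.3] 139 0.049 0.0771 -116.1
[208.9 233.3] 133 0.049 0.0769 -161.7
now
hub [ 0.55915635 -0.07754755]
[72.5 97.4] 671 0.049 0.0784 62.6
[172.4 132.2] 649 0.049 0.079 18.1
[  3.7 144.8] 190 0.049 0.0734 105.8
[ 23. 172.] 124 0.063 0.0497 100.3
[143.8 180.2] 121 0.063 0.051 11.3
[219.6 211.3] 183 0.049 0.0795 -23.1
[197.9 300.6] 5561 0.049 0.0857 -74.3
[ 41.7 278.4] 30 0.063 0.0512 -168.1
[149.9 285.1] 84 0.063 0.0502 -77.3
[ 43.4 296.5] 167 0.049 0.0804 -161.4
```

```bash
python3 arc.py .077 -25.4
```

```text
p [ 0.64427058 -0.13181199  0.07790314] ang -31.7718358859533 r 0.10030043296832072 yaw -29.286613106695626 [-0.68232194  0.58825379  5.54185638]
-25.4 [ -0.4 -11.1   0.9]
```

Call:
{"api": "step_arm", "payload": {"gripper": [0, 0, 0, 0, 0], "xyz": [[0, -3, 0.8], [-0.1, -6, 0.8], [-0.2, -9, 0.8], [-0.3, -11.4, 0.8], [-0.3, -11.4, 0.8]], "twist": [[0, 0, -0.03], [0, 0, -0.06], [0, 0, -0.09], [0, 0, -0.115], [0, 0, -0.115]]}}

```text
time_s: 5.55
ee_pos: [0.6499, -0.1215, 0.0779]
orientation: [-3.139, -0.002, -0.395]
ft_force: [-1.1, 0.3, 6.0]
opening: 0.0001
```

```bash
python3 arc.py .077 -25.4; python3 look.py l3; python3 - <<'E'
from ang import *
o=ctrl.get_obs()
screws(cv2.imread('pics/l3_w.png'),(o['ee_pos'],o['orientation']),(0,60,245,330),(75,244))
E
```

```text
p [ 0.64994692 -0.12146132  0.07792142] ang -25.02694192308952 r 0.10037084539685222 yaw -22.654604691556276 [-1.08493569  0.26531215  6.02312621]
-25.4 [-0.4  0.6  0.9]
hub [ 0.5593146 -0.0774531]
[87.8 98.3] 679 0.049 0.0779 62.6
[  7.1 134.1] 395 0.049 0.0754 106.7
[183.9 144.1] 635 0.049 0.0785 17.9
[ 22.8 173.3] 125 0.063 0.0493 107.8
[143.5 180.7] 118 0.063 0.0506 17.8
[196.6 301.1] 5556 0.049 0.0853 -68.4
[ 42.  279.4] 27 0.063 0.0516 -160.8
[ 32.3 289.3] 165 0.049 0.0809 -161.4
[150.1 285.6] 86 0.063 0.0505 -70.9
```

View pics/l3_w.png

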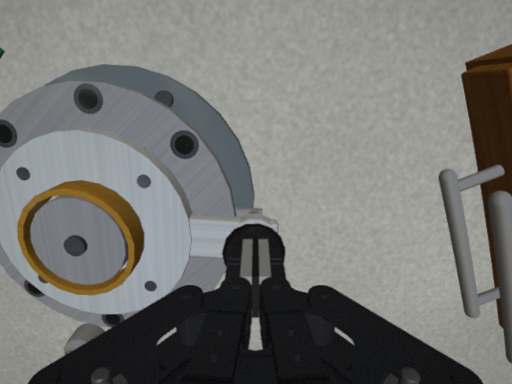

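The wrist view shows table screw (143,181) in line with plate hole (184,144). Their bearings are 17.8° and 17.9°. The table is on the next hole, so I'll lift straight up.

Call:
{"api": "step_arm", "payload": {"gripper": [0, 0, 0, 0, 0], "xyz": [[0, 0, -3], [0, 0, -8], [0, 0, -13], [0, 0, -18], [0, 0, -30]], "twist": [[0, 0, 0], [0, 0, 0], [0, 0, 0], [0, 0, 0], [0, 0, 0]]}}

```text
time_s: 6.2
ee_pos: [0.6486, -0.1214, 0.1061]
orientation: [-3.14, 0.002, -0.396]
ft_force: [-0.1, -0.5, 0.4]
opening: 0.0
```

Call:
{"api": "step_arm", "payload": {"gripper": [0, 0, 0, 0, 0], "xyz": [[0, 0, -40], [0, 0, -80], [-30, 0, -110], [-60, 20, -110], [-60, 20, -110]], "twist": [[0, 0, 0], [0, 0, 0], [0, 0, 0], [0, 0, 0], [0, 0, 0]]}}

```text
time_s: 6.7
ee_pos: [0.5828, -0.1171, 0.2178]
orientation: [-3.141, 0.003, -0.397]
ft_force: [-0.2, -0.1, -0.9]
opening: 0.0001
```

Call:
{"api": "step_arm", "payload": {"gripper": [0, 0], "xyz": [[0, 0, 0], [0, 0, 0]], "twist": [[0, 0, 0], [0, 0, 0]]}}

```text
time_s: 6.9
ee_pos: [0.583, -0.1172, 0.2177]
orientation: [-3.141, 0.002, -0.397]
ft_force: [0.5, 0.2, 0.6]
opening: -0.0
```

```bash
python3 - <<'E'
from h import *
o=ctrl.get_obs(); print(o['ee_pos'],o['orientation'],o['ft_force'],np.abs(o['dq']).max())
for n in('wrist','scene','side'): cv2.imwrite(f'pics/{n}4.png',grab_frame(n)[:,:,::-1])
s=cv2.resize(cv2.imread('pics/scene4.png')[170:270,200:300],(400,400),interpolation=2);d=cv2.resize(cv2.imread('pics/side4.png')[130:230,210:310],(400,400),interpolation=2)
cv2.imwrite('pics/sd4.png',np.hstack([s,d]))
E
```

```text
[ 0.58303034 -0.11723138  0.21770437] [-3.14086599e+00  2.47693841e-03 -3.97336162e-01] [0.47368134 0.16966275 0.61596736] 0.019419775818319596
```

View pics/wrist4.png

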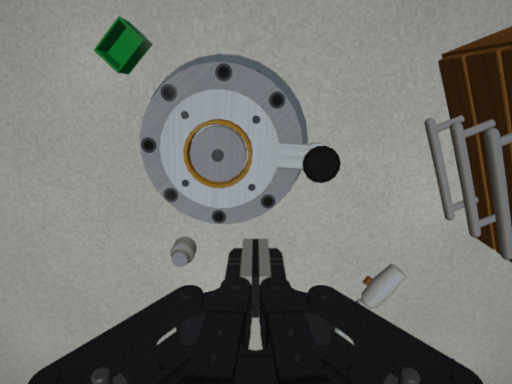

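View pics/sd4.png

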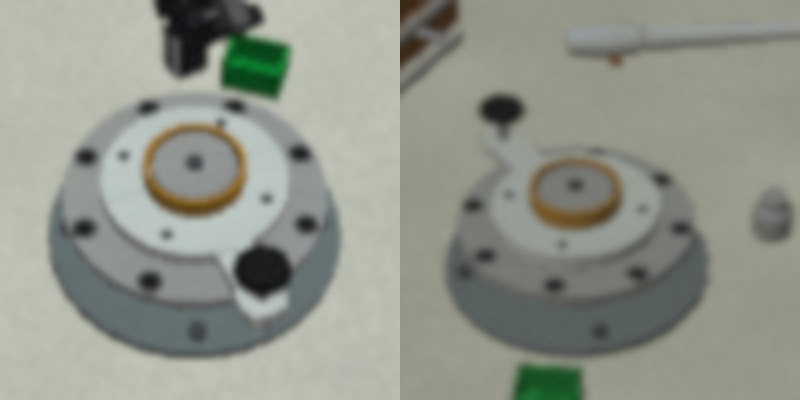

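All views show the cap one hole further on, with the lug lying over the plate hole. I'll check the cap height and the table angle.

```bash
python3 - <<'E'
from ang import *
P=((.58303,-.11723,.2177),(-3.14087,.00248,-.39734))
screws(cv2.imread('pics/wrist4.png'),P,(130,50,290,235),(217.5,155.5))
C={}
for n,b in (('scene',(250,220,290,260)),('side',(222,145,250,170)),('wrist',(295,140,350,190))):
    im=cv2.imread(f'pics/{n}4.png');m=np.zeros(im.shape[:2],bool);x0,y0,x1,y1=b;m[y0:y1,x0:x1]=im[y0:y1,x0:x1].max(2)<50
    C[n]=max(blobs(m),key=lambda t:t[1][4])[0]
print(C)
def pt(rs):
    A=np.zeros((3,3));b=np.zeros(3)
    for o,d in rs:
        d=d/np.linalg.norm(d);Q=np.eye(3)-np.outer(d,d);A+=Q;b+=Q@o
    return np.linalg.solve(A,b)
c0={'scene':(232.9,237.8),'side':(259.9,153.9)}
print('start',pt([ray(n,c0[n]) for n in c0]),'now',pt([ray(n,C[n]) for n in c0]),'3view',pt([ray(n,C[n],P) for n in C]))
c=onz('wrist',C['wrist'],.091,P)[:2]-[.559,-.079];print(np.hypot(*c),np.degrees(np.arctan2(c[1],c[0])))
i0,i1=cv2.imread('pics/scene0.png'),cv2.imread('pics/scene4.png')
d=cv2.absdiff(i0,i1).max(2)>40
for b in blobs(d,20): print('diff',b)
E
```

```text
hub [ 0.55974616 -0.07856709]
[223.2  71.7] 237 0.049 0.0788 63.5
[168.1  92.2] 212 0.049 0.0787 108.1
[276.6  99.7] 210 0.049 0.0783 18.7
[184.4 114.6] 40 0.063 0.0505 108.1
[255.7 119. ] 40 0.063 0.0504 19.3
[148.1 144.7] 186 0.049 0.0782 152.8
[185.  182.6] 32 0.063 0.0495 -162.4
[251.3 186.8] 30 0.063 0.0492 -71.0
[170.5 194.4] 159 0.049 0.0774 -162.2
[267.5 201. ] 155 0.049 0.0772 -71.5
[218.4 216.2] 147 0.049 0.0772 -116.9
{'scene': array([265.2, 237.2]), 'side': array([234.8, 157.1]), 'wrist': array([321.1, 163.8])}
start [ 0.5894627  -0.17322354  0.08753795] now [ 0.64847758 -0.12218491  0.08740646] 3view [ 0.6489322  -0.1223704   0.08749968]
0.09965390715862 -25.151379286611377
diff (array([ 7.8, 29.5]), [0, 0, 23, 61, 919])
diff (array([32.3, 10.3]), [16, 0, 34, 28, 598])
diff (array([56.8,  1.1]), [54, 0, 7, 4, 21])
diff (array([141.5,  37.7]), [119, 0, 47, 85, 1805])
diff (array([236.4,  69.3]), [177, 0, 113, 190, 10942])
diff (array([97.2, 77.5]), [89, 69, 18, 18, 188])
diff (array([108.3,  91.7]), [106, 87, 6, 10, 26])
diff (array([102.4, 109.8]), [87, 89, 29, 32, 306])
diff (array([102.2,  96.7]), [97, 90, 11, 13, 67])
diff (array([174.8, 110.4]), [146, 92, 51, 37, 1189])
diff (array([  2.6, 172.8]), [0, 155, 8, 33, 170])
diff (array([265.9, 236.6]), [259, 231, 14, 13, 117])
diff (array([232.3, 237.1]), [226, 232, 15, 12, 124])
diff (array([264.5, 245.4]), [258, 240, 14, 10, 66])
diff (array([233.5, 246.5]), [228, 244, 12, 6, 51])
```

The cap is back at its starting height (0.0874 against 0.0875 by the same method). The table has turned about 45°, and its screws line up with the holes to within 0.6°. The scene picture differs only at the arm and the lug/cap. I'm handing in.

```bash
python3 -c "
from cell import ctrl
print(ctrl.close_job(), ctrl.get_obs()['time_s'])"
```

```text
the job is handed in; nothing more can be done
the job is handed in; nothing more can be done
```

The turntable is one hole on, counter-clockwise, and the plunger is back up; the job is handed in after about 7 s of the 40 s allowed. I pressed the cap about 14 mm down with the shut fingertips, at 5–6.5 N. I then dragged the table round along the arc while turning the tool with it, and lifted straight off.

**Last checks:**
- **Table angle:** the table's screws line up with the plate holes to within about 0.6°. The cap went from -70.5° to -25.2° about the axis, which is about 45°.
- **Plunger:** the cap is back at its starting height, triangulated at 0.0874 m against 0.0875 m before. Both read about 4–5 mm below the stated 0.092 m, because I used the centre of the black blob, which takes in the cap's side. So only the before-and-after comparison counts.
- **Pin lock:** I judged this from the cap height and the alignment, since the pin itself is hidden under the lug.
- **Other things:** the bangle still lies round the hub. Comparing the scene camera's pictures from before and after shows changes only at the arm, lug and cap. The part of the picture around the arm, including near the wax box, could not be compared this way.

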